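Hang the blue flap back on the supplies bin

ROBOT

A 7-joint arm with a two-finger parallel gripper is mounted at the origin on the work surface. World frame = base frame: x ahead of the robot, y to its left, z up, the work surface at z = 0. Lengths are in m, angles in rad, forces in N, time in s.
With the tool pointing down it reaches from about 0.4 to 0.85 m from the base axis. Payload 10.4 kg.
Tool frame: the origin (TCP) lies midway between the tips of the shut fingers; the grasp point (between the pads) lies 19 mm behind it; z points along the fingers, x is the direction in which the jaws open and shut, and the axes are right-handed (so a half turn about z gives the same grasp; the last joint's range is limited). The gripper opens to 85 mm and grips with 20 to 120 N. Pads are 22 mm wide; open, the fingers measure 114 mm over their backs; the gripper's body (76 mm by 85 mm) begins 54 mm behind the grasp point. The pads swing forward as they close: fully open they stand 13 mm farther back than shut.
Start: joints at [1.11, 0.332, -0.065, 1.46, 0.022, 1.35, -0.088], TCP at [0.265, -0.566, 0.231] pointing down, gripper open.
Joint ranges: [-2.6, 2.6], [-0.5, 2.12], [-1.47, 1.34], [0.16, 2.42], [-1.27, 4.41], [0.06, 2.06], [-2.6, 2.6]. Speed limits (rad/s): [2.22, 2.22, 2.79, 2.79, 3.14, 3.14, 3.14].

INTERFACE

Orientations are given as a unit quaternion [x, y, z, w].
In Python, from workcell import telemetry, eyes, order gives the robot as it stands.
- The arm moves only by the tool servo_tool, never from a script. Its argument "deltas" is a list of rows, each a list of 3 entries, a list of its own where there are three numbers: the shift along the tool's x, y, z in cm, then the turn about the tool's z in rad, then the finger opening in cm, from 0 to 8.54. A call has 1 to 12 rows; each row shifts and turns the pose as measured when the row begins, along the tool's axes as they then stand; what a row does not reach is not made up. A row lasts 1/12 s, in which the tool goes at most 41.7 mm and 7.16 degrees, less where a joint would pass 70% of its speed; a pose out of reach is approached as far as the arm can. A call is refused whole if a number of a shift passes 4.17 or a number of a turn 0.125, either way. A call with a gripper value outside its range is refused whole. The fingers move at their own pace and stop on an object; "force" is the grip in N (left out, the last holds). Time passes only in rows, so rows that do not move let the fingers close. It gives the time, the measured TCP pose, the force and the opening at its end, in the units of the state.
- telemetry.get_obs(): the state, without advancing time (a new reading comes with each control period).
- eyes.camera(name): name is "side" or "top"; returns (picture, depth): 480x640x3 uint8, blue, green, red; 480x640 float32, m along the optical axis (not along the pixel's ray), 0 where there is no reading.
- eyes.calibration(name): a dict with "fx", "fy", "cx", "cy" (pixels), "distortion" ([k1, k2, p1, p2, k3] as OpenCV has them; the pictures are not rectified), "rvec" (rotation vector, rad) and "tvec" (3), from world to camera coordinates, as OpenCV has them. Camera axes: x right, y down, z forward; pixel columns grow to the right and rows downward; lengths in m; the calibration is good to about 2 mm. A picture is of the moment at which its call begins. calibration takes no time and is no camera call.
- order.hand_in(): hands the job in, once; it reports no verdict.
The state is a dict: "clock": time; "joint_pos": joint angles; "joint_velocities": joint speeds; "tau": joint torques, N m; "position": TCP position; "ee_rot": TCP orientation; "ft_force": force on the tool from outside, world axes, zero at the start; "torque": the same for the moment, N m; "grip_width": opening from 0.0 (shut) to 1.0 (fully open).
Only numpy, scipy, OpenCV 4.12 (cv2) and the standard library are available. Lean on these libraries where they do the work, as an engineer would, in place of code of your own. Each camera call takes 0.05 s, during which the arm holds its last target. There are 200 camera calls.

TASK

In the treatment room, the grey supplies bin with the blue stripes has lost its front flap. Lift the blue flap out of its drying stand, lower it so that its two open-bottomed knuckles drop over the bin's two pins together and it hangs down across the bin's open front, and let go only once it is down on the pins. Leave the yellow flap where it stands.

Things in the scene. Friction and masses are not known exactly. Their poses are not given: they have to be found in the camera images.
- blue_flap_grip (a point): Centre of the white grip tab on top of the blue flap: tab 50 mm long (y, along the flap), 14 thick (x), 44 tall (z, up). A bar 168 long fills 22 to 34 below this point. At its ends, 73 either side, are steel knuckles 22 wide (y): upside-down Vs with short legs, mouth 30 wide (x), leg ends 59 below this point; a pin fully home in the V has its axis 40 below this point. Same front and back.
- blue_flap: The blue flap, about 0.2 kg; origin mid-underside of its panel (104 mm wide, 8 thick, 80 tall, steel weight strip along its lower edge), 114 below the tab's centre; same axes. It starts upright in a slot 34 deep in a fixed grey drying stand (walls 84 long, top 44 above the table), its underside 10 above the table. Lift it 45 or more to clear the slot. Either face may look out.
- bin_pins (a point): Midpoint between the bin's 2 brass pins, on their level axis 100 mm above the table: y along the pins, -x out of the front. Pins 10 thick, from the side walls (98 either side, tops 20 above the axis) in to 64 either side; the panel passes between. Bin fixed, grey, 206 wide, open above; front wall 23 behind the axis, top 30 below it; back wall top at axis height; packets lower. Flap hung: tab centre 40 above.
- yellow_flap_grip (a point): Centre of the white grip tab of the yellow flap, the same shape as the blue one, upright in a like stand (tab top 146 mm above the table). It belongs elsewhere: leave it alone.
There are look-alikes about, which are no part of the job. What is shaped like the blue_flap but red is not meant.

How it is judged:
On the way:
1. the blue flap is lowered, still held, until both knuckles are over the pins (tab centre less than 52 mm above the pins' midpoint) (x of blue_flap_grip in the frame of bin_pins between -0.016 and 0.016 m and y of blue_flap_grip in the frame of bin_pins between -0.016 and 0.016 m and z of blue_flap_grip in the frame of bin_pins between 0.03 and 0.052 m and angle between the y axis of blue_flap_grip and the y axis of bin_pins, either way round below 0.2 rad and contact force between the fingers and blue_flap above 0.5 N), for 0.05 s.
At the end, for the whole second after the job is handed in: The blue flap hangs at rest on both pins: its tab centre is 33 to 47 mm above the pins' midpoint, within 18 mm of it across the pins and 16 mm along them, parallel to the pins within 7 degrees, upright within 20 degrees, and released (x of blue_flap_grip in the frame of bin_pins between -0.018 and 0.018 m and y of blue_flap_grip in the frame of bin_pins between -0.016 and 0.016 m and z of blue_flap_grip in the frame of bin_pins between 0.033 and 0.047 m and angle between the y axis of blue_flap_grip and the y axis of bin_pins, either way round below 0.12 rad and angle between blue_flap_grip's own z axis and vertical below 0.35 rad and linear speed of blue_flap below 0.03 m/s); the robot touches nothing.
It fails at once if the yellow flap is moved by more than 30 mm (distance of yellow_flap_grip from where it was at the start of the episode above 0.03 m).
It also fails if it takes over 45 s, if anything falls off the work surface, if the arm or the gripper's body presses on something with over 40 N, if the wrist force passes 120 N, or if a joint passes its speed limit or range.

## Working session

There is one attempt and no reset: what is moved stays moved. The work goes in short steps, Python scripts to look and compute and a tool call to move; the robot and the scene stay as the last step left them, time stands still between calls to the robot, and variables do not carry over. Pictures are saved under pics/ and viewed, about 8 in all and at most 12, crops included, and the job is handed in when it is done.

Besides the shell and the picture viewer there is one more tool, called as name(argument=value, ...), one argument or row to a line, values as JSON. servo_tool: Moves the arm, as the interface text tells. Its arguments: {"type":"object","properties":{"deltas":{"type":"array"},"force":{"type":"number"}},"required":["deltas"]}

```bash
mkdir -p pics; cat > h.py <<'E'
import numpy as np, cv2
from workcell import telemetry, eyes, order
def cal(n):
    c=eyes.calibration(n); K=np.array([[c['fx'],0,c['cx']],[0,c['fy'],c['cy']],[0,0,1.]])
    return K,np.array(c['distortion'],float),cv2.Rodrigues(np.array(c['rvec'],float))[0],np.array(c['tvec'],float).ravel()
def cloud(n,d):
    "world xyz per pixel from depth"
    K,D,R,t=cal(n); h,w=d.shape
    uv=np.stack(np.meshgrid(np.arange(w),np.arange(h)),-1).reshape(-1,1,2).astype(float)
    r=cv2.undistortPoints(uv,K,D).reshape(-1,2)
    p=np.c_[r,np.ones(len(r))]*d.reshape(-1,1)
    return ((p-t)@R).reshape(h,w,3)
def ray(n,uv,z):
    K,D,R,t=cal(n); r=cv2.undistortPoints(np.array(uv,float).reshape(-1,1,2),K,D).reshape(-1,2)
    d=np.c_[r,np.ones(len(r))]@R; o=-R.T@t
    return o+d*((z-o[2])/d[:,2])[:,None]
E
python3 - <<'E'
from h import *
o=telemetry.get_obs(); print(o['position'],o['ee_rot'],o['clock'],o['grip_width'])
for n in('top','side'):
    im,d=eyes.camera(n); cv2.imwrite(f'pics/{n}0.png',im); np.save(f'{n}0.npy',d)
    K,D,R,t=cal(n); print(n,-R.T@t,R[2],(d>0).mean())
E
```

```text
[ 0.26478345 -0.56572825  0.23053549] [ 8.43776260e-01 -5.36694641e-01 -6.07039791e-04 -3.42282264e-04] 0.0 0.9996983397455114
top [ 0.42671736 -0.01774556  1.17884722] [ 0.05247211  0.00905048 -0.99858138] 0.9959700520833333
side [0.24592337 0.6259713  0.83602806] [ 0.22426825 -0.62801546 -0.74518477] 0.9961979166666667
```

View pics/top0.png

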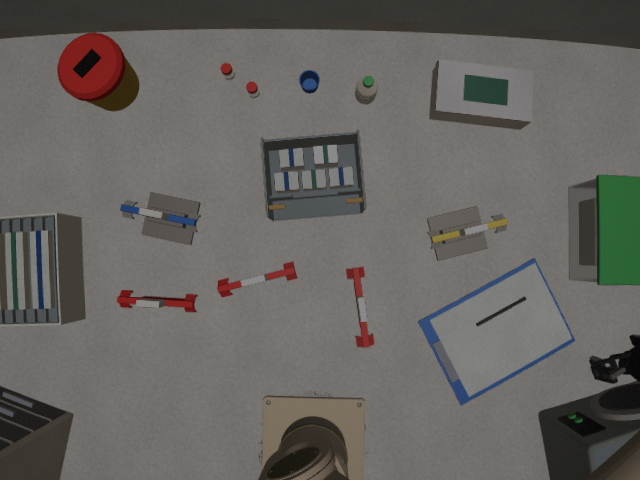

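View pics/side0.png

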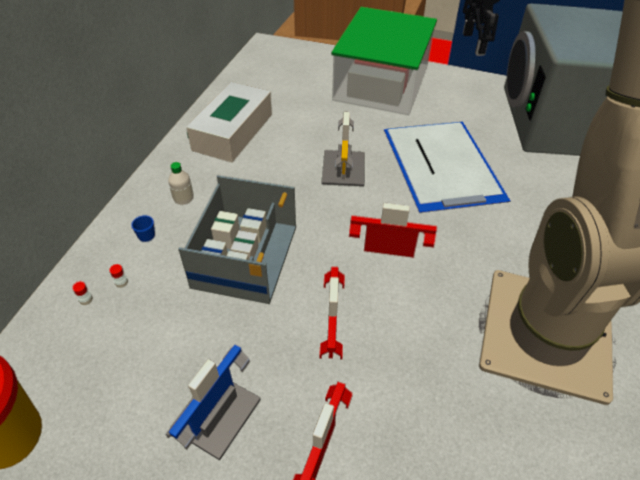

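Top view: the blue flap is in its stand at (160,215). The yellow flap is at (470,230). Red look-alikes lie at (157,301), (257,279) and (360,308). The bin is at (313,175), with brass pins at about (276,207) and (355,200), and its open front faces the robot. Only the flap at (160,215) is blue and stands in a stand, so it fits the description. I'll confirm it in a crop and measure.

```bash
python3 - <<'E'
from h import *
im=cv2.imread('pics/top0.png'); d=np.load('top0.npy'); P=cloud('top',d)
hsv=cv2.cvtColor(im,cv2.COLOR_BGR2HSV)
def comp(m,box):
    x0,y0,x1,y1=box; k=np.zeros(m.shape,bool); k[y0:y1,x0:x1]=1; return m&k
blue=comp((abs(hsv[...,0].astype(int)-110)<15)&(hsv[...,1]>120),(110,190,210,250))
white=comp((hsv[...,1]<50)&(hsv[...,2]>140)&(P[...,2]>.12),(110,190,210,250))
brass=comp((abs(hsv[...,0].astype(int)-18)<10)&(hsv[...,1]>110),(255,185,370,225))
for n,m in(('blue',blue),('white',white)):
    v,u=np.nonzero(m); print(n,len(u),u.mean(),v.mean(),cv2.minAreaRect(np.c_[u,v].astype(np.float32)),'z',np.percentile(P[m][:,2],[5,50,95]))
v,u=np.nonzero(white); r=cv2.minAreaRect(np.c_[u,v].astype(np.float32)); print('tab',ray('top',r[0],.146), np.median(P[white],0))
v,u=np.nonzero(blue|white); q=ray('top',np.c_[u,v],np.median(P[blue][:,2])); rr=cv2.minAreaRect(q[:,:2].astype(np.float32)); print('bar',rr)
q=P[white][:,:2];q=q-q.mean(0);print('tabdir',np.linalg.svd(q)[2][0])
n,l,s,c=cv2.connectedComponentsWithStats(brass.astype(np.uint8))
for i in range(1,n):
    if s[i,4]>8: print('pin',s[i],c[i],ray('top',c[i],.103),np.median(P[l==i],0))
S=cv2.imread('pics/side0.png')
a=cv2.resize(im[185:250,105:215],None,fx=4,fy=4); b=cv2.resize(im[125:225,255:370],None,fx=3.4,fy=3.4)
cc=cv2.resize(S[335:460,155:270],None,fx=3,fy=3); dd=cv2.resize(S[170:305,175:305],None,fx=3,fy=3)
f=lambda x:cv2.resize(x,(400,300)); cv2.imwrite('pics/c1.png',np.vstack([np.hstack([f(a),f(b)]),np.hstack([f(cc),f(dd)])]))
E
```

```text
blue 282 161.11702127659575 215.32978723404256 ((157.86538696289062, 214.67308044433594), (76.48528289794922, 6.471831798553467), 11.309932708740234) z [0.09802161 0.10140599 0.10547411]<stdin>:10: RuntimeWarning: Mean of empty slice.
  ret = ret.dtype.type(ret / rcount)
Traceback (most recent call last):
IndexError: index -1 is out of bounds for axis 0 with size 0
```

```bash
python3 - <<'E'
from h import *
im=cv2.imread('pics/top0.png'); d=np.load('top0.npy'); P=cloud('top',d)
hsv=cv2.cvtColor(im,cv2.COLOR_BGR2HSV)
def comp(m,box):
    x0,y0,x1,y1=box; k=np.zeros(m.shape,bool); k[y0:y1,x0:x1]=1; return m&k
blue=comp((abs(hsv[...,0].astype(int)-110)<15)&(hsv[...,1]>120),(110,190,210,250))
white=comp((P[...,2]>.125),(110,190,210,250))
brass=comp((abs(hsv[...,0].astype(int)-18)<10)&(hsv[...,1]>110),(255,185,370,225))
print(white.sum(),hsv[215,150])
v,u=np.nonzero(white); r=cv2.minAreaRect(np.c_[u,v].astype(np.float32)); print('tab',r,ray('top',r[0],.146), np.median(P[white],0))
v,u=np.nonzero(blue); q=ray('top',np.c_[u,v],.102)[:,:2]
print('bar',cv2.minAreaRect(q.astype(np.float32)))
vx,vy,x0,y0=cv2.fitLine(q.astype(np.float32),cv2.DIST_HUBER,0,.01,.01).ravel();print('dir',vx,vy,x0,y0)
n,l,s,c=cv2.connectedComponentsWithStats(brass.astype(np.uint8))
for i in range(1,n):
    if s[i,4]>8: print('pin',s[i],c[i],ray('top',c[i],.103),np.median(P[l==i],0))
S=cv2.imread('pics/side0.png')
a=im[185:250,105:215]; b=im[125:225,255:370]
cc=S[335:460,155:270]; dd=S[170:305,175:305]
f=lambda x:cv2.resize(x,(400,300),interpolation=cv2.INTER_CUBIC); cv2.imwrite('pics/c1.png',np.vstack([np.hstack([f(a),f(b)]),np.hstack([f(cc),f(dd)])]))
E
```

```text
209 [ 24  10 133]
tab ((160.49664306640625, 219.5315704345703), (100.70832061767578, 48.682735443115234), 6.072456359863281) [[0.49951981 0.31673507 0.146     ]] [0.51078006 0.33191292 0.14540062]
bar ((0.513039231300354, 0.3382088541984558), (0.1684141904115677, 0.013632724992930889), 80.0389404296875)
dir 0.1768153 0.98424405 0.5116424 0.33053124
pin [347 197  16   6  57] [354.49122807 199.78947368] [[ 0.55197562 -0.07745175  0.103     ]] [ 0.55149345 -0.07835936  0.1048342 ]
pin [269 205  16   5  63] [275.88888889 206.58730159] [[0.53437934 0.08602302 0.103     ]] [0.53396329 0.08592762 0.10393023]
```

View pics/c1.png

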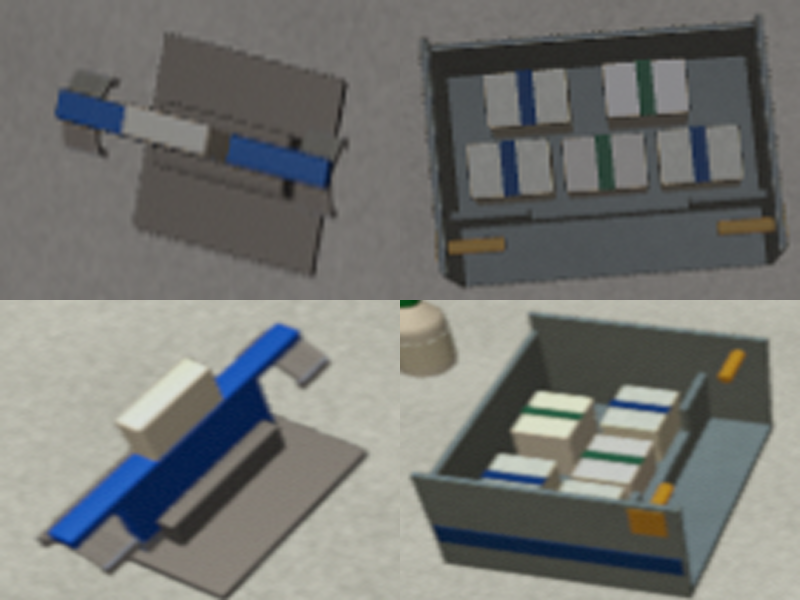

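The crop confirms it: blue bar with white tab and knuckles in its stand, and a bin with two brass pins and blue stripes. Measurements:

| Item | Position | Yaw |
|---|---|---|
| Flap | about (0.512, 0.337) | −0.176 |
| Pins' midpoint | about (0.543, 0.004) | +0.107 |

Now moving across.

servo_tool(
  deltas=[
    [[-2.5,-3.2,-0.3],0,8.5],
    [[-2.5,-3.2,-0.3],0,8.5],
    [[-2.5,-3.2,-0.3],0,8.5],
    [[-2.5,-3.2,-0.3],0,8.5],
    [[-2.5,-3.2,-0.3],0,8.5],
    [[-2.5,-3.2,-0.3],0,8.5],
    [[-2.5,-3.2,-0.3],0,8.5],
    [[-2.5,-3.2,-0.3],0,8.5],
    [[-2.5,-3.2,-0.3],0,8.5],
    [[-2.5,-3.2,-0.3],0,8.5],
    [[-2.5,-3.2,-0.3],0,8.5],
    [[-2.5,-3.2,-0.3],0,8.5],
  ],
)

```text
clock: 1.1
position: [0.4841, -0.1265, 0.2611]
ee_rot: [0.839, -0.544, -0.005, 0.002]
ft_force: [1.4, -0.5, 0.0]
grip_width: 0.997
```

```bash
cat > go.py <<'E'
# go.py x y z yaw : remaining shift (tool axes now, cm) and turn about tool z (rad)
import sys
from h import *
from scipy.spatial.transform import Rotation as Rn
o=telemetry.get_obs(); R=Rn.from_quat(o['ee_rot']).as_matrix(); p=np.array(o['position'])
g=list(map(float,sys.argv[1:5])); yaw=np.arctan2(R[1,0],R[0,0])
t=-(g[3]-yaw); t=(t+np.pi/2)%np.pi-np.pi/2
print('t',round(o['clock'],2),'pos',p.round(4),'yaw',round(yaw,3),'tilt',R[:2,2].round(3),'grip',round(o['grip_width'],3),'F',np.round(o['ft_force'],1),'j7',round(o['joint_pos'][6],2))
d=R.T@(np.array(g[:3])-p)*100
print('shift cm',d.round(2),'len',np.linalg.norm(d).round(1),'turn',round(t,3))
E
python3 go.py .512 .337 .23 -.176
```

```text
t 1.1 pos [ 0.4841 -0.1265  0.2611] yaw -1.151 tilt [-0.01   0.003] grip 0.997 F [ 1.4 -0.5  0. ] j7 -1.01
shift cm [-41.16 -21.47   3.21] len 46.5 turn -0.975
```

servo_tool(
  deltas=[
    [[-3.5,-1.8,0],0,5],
    [[-3.5,-1.8,0],0,5],
    [[-3.5,-1.8,0],0,5],
    [[-3.5,-1.8,0],0,5],
    [[-3.5,-1.8,0],0,5],
    [[-3.5,-1.8,0],0,5],
    [[-3.5,-1.8,0],0,5],
    [[-3.5,-1.8,0],0,5],
    [[-3.5,-1.8,0],0,5],
    [[-3.5,-1.8,0],0,5],
    [[-3.5,-1.8,0],0,5],
    [[-2,-1,0],0,5],
  ],
)

```text
clock: 2.1
position: [0.5064, 0.3525, 0.2602]
ee_rot: [0.839, -0.545, -0.006, 0.002]
ft_force: [-0.3, -0.6, -0.2]
grip_width: 0.584
```

servo_tool(
  deltas=[
    [[0,0,0],-0.12,5],
    [[0,0,0],-0.12,5],
    [[0,0,0],-0.12,5],
    [[0,0,0],-0.12,5],
    [[0,0,0],-0.12,5],
    [[0,0,0],-0.12,5],
    [[0,0,0],-0.12,5],
    [[0,0,0],-0.12,5],
    [[0,0,0],0,5],
  ],
)

```text
clock: 2.85
position: [0.5009, 0.3613, 0.2547]
ee_rot: [0.997, -0.073, -0.011, -0.001]
ft_force: [-0.4, -1.2, 0.4]
grip_width: 0.59
```

```bash
python3 go.py .512 .337 .16 -.176
```

```text
t 2.85 pos [0.5009 0.3613 0.2547] yaw -0.147 tilt [-0.022  0.003] grip 0.59 F [-0.4 -1.2  0.4] j7 -1.09
shift cm [1.67 2.24 9.43] len 9.8 turn 0.029
```

servo_tool(
  deltas=[
    [[0.8,1.1,3],0.015,5],
    [[0.8,1.1,3],0.015,5],
    [[0,0,2.0],0,5],
    [[0,0,0],0,5],
  ],
)

```text
clock: 3.18
position: [0.5118, 0.3372, 0.172]
ee_rot: [0.995, -0.096, -0.011, -0.001]
ft_force: [-1.0, 0.1, -0.3]
grip_width: 0.587
```

```bash
python3 go.py .512 .337 .110 -.176; python3 - <<'E'
from h import *
im,d=eyes.camera('side'); t,_=eyes.camera('top')
f=lambda x:cv2.resize(x,(400,400),interpolation=cv2.INTER_CUBIC)
cv2.imwrite('pics/c2.png',np.hstack([f(im[290:460,130:300]),f(t[150:280,95:225])]))
E
```

```text
t 3.18 pos [0.5118 0.3372 0.172 ] yaw -0.193 tilt [-0.021  0.005] grip 0.587 F [-1.   0.1 -0.3] j7 -1.12
shift cm [0.16 0.01 6.2 ] len 6.2 turn -0.017
```

View pics/c2.png

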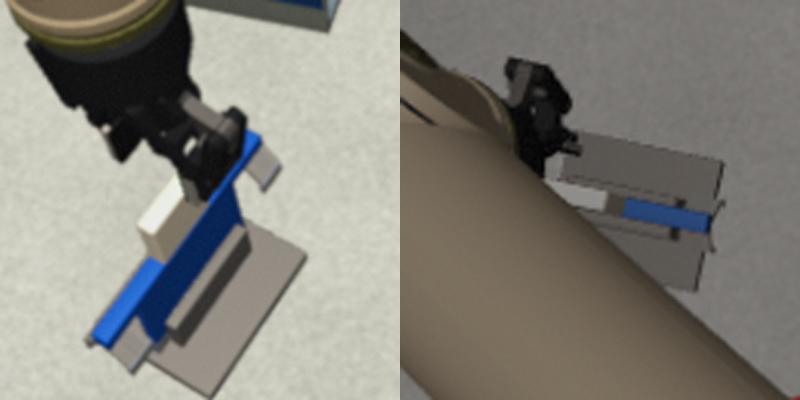

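The side view (left) shows the open fingers just above the tab, in line with it.

servo_tool(
  deltas=[
    [[0.1,0,2],-0.015,5],
    [[0,0,2],0,5],
    [[0,0,1.6],0,5],
    [[0,0,0.4],0,5],
    [[0,0,0],0,5],
  ],
)

```text
clock: 3.7
position: [0.5157, 0.3443, 0.124]
ee_rot: [0.996, -0.091, -0.005, -0.007]
ft_force: [0.1, -0.3, 0.5]
grip_width: 0.588
```

```bash
python3 go.py .512 .337 .110 -.176; python3 - <<'E'
from h import *
im,d=eyes.camera('side')
cv2.imwrite('pics/c3.png',cv2.resize(im[290:460,130:300],(600,600),interpolation=cv2.INTER_CUBIC))
E
```

```text
t 3.7 pos [0.5157 0.3443 0.124 ] yaw -0.181 tilt [-0.008  0.015] grip 0.588 F [ 0.1 -0.3  0.5] j7 -1.14
shift cm [-0.22  0.8   1.39] len 1.6 turn -0.005
```

View pics/c3.png

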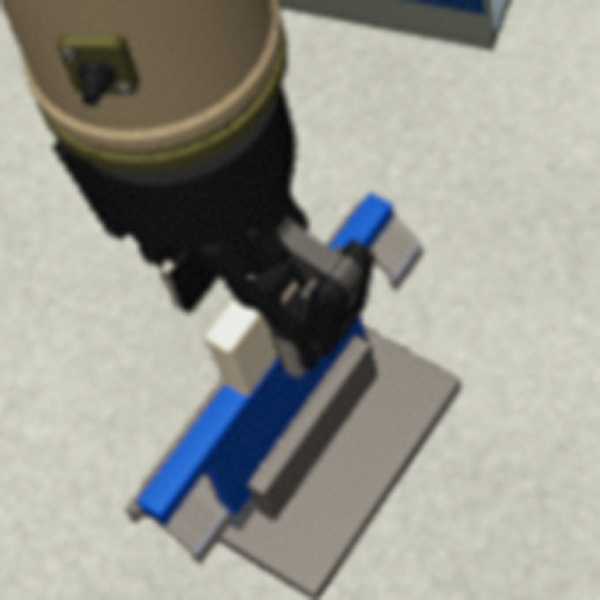

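Fingers straddle the tab. The arm drifted a few mm, so I'm correcting that and going down.

servo_tool(
  deltas=[
    [[-0.2,0.5,0.7],0,5],
    [[0,0.3,0.7],0,5],
    [[0,0,0],0,5],
  ],
)

```text
clock: 4.0
position: [0.5132, 0.3383, 0.1134]
ee_rot: [0.996, -0.091, -0.002, -0.009]
ft_force: [-0.5, -0.4, -0.3]
grip_width: 0.588
```

```bash
python3 go.py .512 .337 .110 -.176
```

```text
t 4.0 pos [0.5132 0.3383 0.1134] yaw -0.182 tilt [-0.003  0.018] grip 0.588 F [-0.5 -0.4 -0.3] j7 -1.14
shift cm [-0.09  0.16  0.33] len 0.4 turn -0.006
```

Close the fingers, then lift.

servo_tool(
  deltas=[
    [[0,0.1,0.3],0,1],
    [[0,0,0],0,0.5],
    [[0,0,0],0,0.5],
    [[0,0,0],0,0.5],
    [[0,0,0],0,0.5],
    [[0,0,0],0,0.5],
    [[0,0,0],0,0.5],
    [[0,0,0],0,0.5],
  ],
  force=60,
)

```text
clock: 4.67
position: [0.5136, 0.3369, 0.1111]
ee_rot: [0.996, -0.091, -0.002, -0.009]
ft_force: [-0.2, -0.3, -1.3]
grip_width: 0.154
```

```bash
python3 go.py .512 .337 .22 -.176
```

```text
t 4.67 pos [0.5136 0.3369 0.1111] yaw -0.183 tilt [-0.002  0.018] grip 0.154 F [-0.2 -0.3 -1.3] j7 -1.14
shift cm [ -0.21  -0.17 -10.89] len 10.9 turn -0.007
```

servo_tool(
  deltas=[
    [[0,0,-0.7],0,0.5],
    [[0,0,-1.2],0,0.5],
    [[0,0,-1.5],0,0.5],
    [[0,0,-1.5],0,0.5],
    [[0,0,-1.5],0,0.5],
    [[0,0,-1.5],0,0.5],
    [[0,0,-1.5],0,0.5],
    [[0,0,-1.5],0,0.5],
    [[0,0,-1.5],0,0.5],
    [[0,0,-1.5],0,0.5],
    [[0,0,-1],0,0.5],
    [[0,0,0],0,0.5],
  ],
)

```text
clock: 5.67
position: [0.5119, 0.3346, 0.2764]
ee_rot: [0.996, -0.09, -0.002, -0.009]
ft_force: [0.3, 0.2, -1.1]
grip_width: 0.155
```

```bash
python3 go.py .54 .006 .265 .107
```

```text
t 5.67 pos [0.5119 0.3346 0.2764] yaw -0.18 tilt [-0.001  0.019] grip 0.155 F [ 0.3  0.2 -1.1] j7 -1.06
shift cm [ 8.65 31.84  0.51] len 33.0 turn -0.287
```

servo_tool(
  deltas=[
    [[0.4,1.5,0],0,0.5],
    [[0.7,2.5,0],0,0.5],
    [[0.8,2.8,0],0,0.5],
    [[0.8,2.8,0],0,0.5],
    [[0.8,2.8,0],0,0.5],
    [[0.8,2.8,0],0,0.5],
    [[0.8,2.8,0],0,0.5],
    [[0.8,2.8,0],0,0.5],
    [[0.8,2.8,0],0,0.5],
    [[0.8,2.8,0],0,0.5],
    [[0.5,2,0],0,0.5],
    [[0.3,1,0],0,0.5],
  ],
)

```text
clock: 6.67
position: [0.5373, 0.0215, 0.2655]
ee_rot: [0.996, -0.085, -0.005, -0.01]
ft_force: [0.8, 0.2, -2.3]
grip_width: 0.158
```

servo_tool(
  deltas=[
    [[0,0,0],-0.05,0.5],
    [[0,0,0],-0.07,0.5],
    [[0,0,0],-0.07,0.5],
    [[0,0,0],-0.07,0.5],
    [[0,0,0],-0.03,0.5],
    [[0,0,0],0,0.5],
    [[0,0,0],0,0.5],
  ],
)

```text
clock: 7.25
position: [0.5361, 0.021, 0.2629]
ee_rot: [0.998, 0.065, -0.005, -0.011]
ft_force: [1.3, 0.8, -2.3]
grip_width: 0.155
```

```bash
python3 go.py .54 .006 .265 .107;  python3 - <<'E'
from h import *
im,d=eyes.camera('side'); cv2.imwrite('pics/s4.png',im); np.save('s4.npy',d)
t,d=eyes.camera('top'); cv2.imwrite('pics/t4.png',t); np.save('t4.npy',d)
f=lambda x:cv2.resize(x,(400,400),interpolation=cv2.INTER_CUBIC)
cv2.imwrite('pics/c4.png',np.hstack([f(im[120:320,140:340]),f(t[120:300,220:400])]))
E
```

```text
t 7.25 pos [0.5361 0.021  0.2629] yaw 0.131 tilt [-0.012  0.022] grip 0.155 F [ 1.3  0.8 -2.3] j7 -0.12
shift cm [ 0.19  1.53 -0.25] len 1.6 turn 0.024
```

View pics/c4.png

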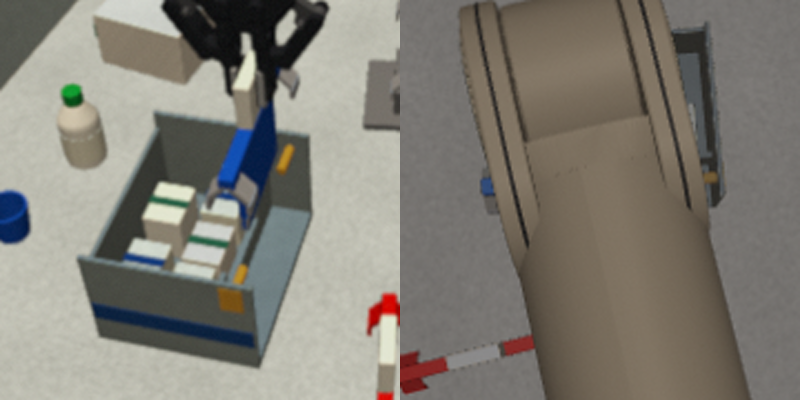

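Side view: the flap is held upright above the bin, with its near knuckle at about (258,215) in the full image. Next I'm measuring the bar in the hand.

```bash
cat > bar.py <<'E'
from h import *
def bar(im,d,zt,n='side'):
    "fit the bar's blue top face; zt = its height"
    P=cloud(n,d); hsv=cv2.cvtColor(im,cv2.COLOR_BGR2HSV)
    m=(abs(hsv[...,0].astype(int)-110)<15)&(hsv[...,1]>120)&(P[...,2]>.14)&(P[...,0]>.4)&(P[...,0]<.65)&(abs(P[...,1])<.15)
    q=P[m]; print('zs',np.percentile(q[:,2],[2,50,98]).round(3),'n',len(q))
    t=q[abs(q[:,2]-zt)<.005]; r=cv2.minAreaRect(t[:,:2].astype(np.float32)); print('top face',len(t),r,t[:,:2].mean(0))
    l=cv2.fitLine(t[:,:2].astype(np.float32),cv2.DIST_HUBER,0,.01,.01).ravel(); print('line',l, 'theta',np.arctan2(-l[0],l[1]))
    i=t[:,1].argmax(),t[:,1].argmin(); print('ends',t[i[0]],t[i[1]])
E
python3 - <<'E'
from bar import *
bar(cv2.imread('pics/s4.png'),np.load('s4.npy'),.2629+.013-.022)
# pins in initial side view
im=cv2.imread('pics/side0.png'); P=cloud('side',np.load('side0.npy')); hsv=cv2.cvtColor(im,cv2.COLOR_BGR2HSV)
m=(abs(hsv[...,0].astype(int)-18)<8)&(hsv[...,1]>170)&(P[...,2]>.08)&(P[...,0]>.45)&(P[...,0]<.62)&(abs(P[...,1])<.14)
for s in(1,-1):
    q=P[m&(s*P[...,1]>0)]; print(len(q),q.min(0),q.max(0),np.median(q,0))
E
```

```text
zs [0.169 0.23  0.257] n 753
top face 285 ((0.534213125705719, 0.03867095336318016), (0.014536201022565365, 0.1470927894115448), 7.159597873687744) [0.52764176 0.07975053]
line [ 0.06358618 -0.99797636  0.5273947   0.07651439] theta -3.0779636
ends [0.52896891 0.11213654 0.25528863] [ 0.53707209 -0.03509428  0.25074929]
136 [0.52349784 0.07366022 0.08646952] [0.54385361 0.11342421 0.11701633] [0.53481226 0.10988577 0.10405474]
61 [ 0.54628858 -0.08898423  0.09838762] [ 0.55670145 -0.05508131  0.10888958] [ 0.55141653 -0.06970764  0.10488125]
```

```bash
python3 - <<'E'
from h import *
t=cv2.imread('pics/t4.png'); P=cloud('top',np.load('t4.npy')); hsv=cv2.cvtColor(t,cv2.COLOR_BGR2HSV)
m=(abs(hsv[...,0].astype(int)-110)<15)&(hsv[...,1]>120); k=np.zeros(m.shape,bool);k[180:230,225:290]=1
v,u=np.nonzero(m&k); w=ray('top',np.c_[u,v],.254); print(len(u),w.min(0),w.max(0),w.mean(0),np.median(P[m&k],0))
# side-only pin inner ends by colour, cast at z=.1
E
```

```text
32 [0.51790667 0.09823365 0.254     ] [0.53060097 0.10577236 0.254     ] [0.52340358 0.1021716  0.254     ] [0.52327337 0.10208506 0.25413005]
```

Both cameras agree that the flap must go about +8.5 mm in x and −20 mm in y. The TCP target is (0.5445, 0.0015) with yaw 0.11.

servo_tool(
  deltas=[
    [[0.3,1.0,0],0.02,0.5],
    [[0.3,1.0,0],0,0.5],
    [[0,0,0],0,0.5],
    [[0,0,0],0,0.5],
  ],
)

```text
clock: 7.68
position: [0.5455, -0.0004, 0.2623]
ee_rot: [0.999, 0.053, -0.005, -0.011]
ft_force: [0.4, 0.1, -2.1]
grip_width: 0.152
```

```bash
python3 go.py .5445 .0015 .19 .11
```

```text
t 7.68 pos [ 5.455e-01 -4.000e-04  2.623e-01] yaw 0.106 tilt [-0.012  0.021] grip 0.152 F [ 0.4  0.1 -2.1] j7 -0.11
shift cm [-0.01 -0.04  7.24] len 7.2 turn -0.004
```

servo_tool(
  deltas=[
    [[0,0,1],0,0.5],
    [[0,0,1.5],0,0.5],
    [[0,0,1.5],0,0.5],
    [[0,0,1.5],0,0.5],
    [[0,0,1.2],0,0.5],
    [[0,0,0.5],0,0.5],
    [[0,0,0],0,0.5],
  ],
)

```text
clock: 8.27
position: [0.5442, 0.0011, 0.1841]
ee_rot: [0.999, 0.052, -0.005, -0.011]
ft_force: [-0.1, -0.5, -2.5]
grip_width: 0.154
```

```bash
python3 go.py .5445 .0015 .165 .108;  python3 - <<'E'
from bar import *
im,d=eyes.camera('side'); t,dt=eyes.camera('top'); z=telemetry.get_obs()['position'][2]+.013-.022
bar(im,d,z)
P=cloud('top',dt); hsv=cv2.cvtColor(t,cv2.COLOR_BGR2HSV)
m=(abs(hsv[...,0].astype(int)-110)<15)&(hsv[...,1]>120)&(abs(P[...,2]-z)<.012)
v,u=np.nonzero(m); print('top blue',len(u)); 
if len(u): w=ray('top',np.c_[u,v],z); print(w.min(0),w.max(0),w.mean(0))
cv2.imwrite('pics/c5.png',cv2.resize(im[140:310,160:330],(600,600),interpolation=cv2.INTER_CUBIC))
E
```

```text
t 8.27 pos [0.5442 0.0011 0.1841] yaw 0.105 tilt [-0.012  0.022] grip 0.154 F [-0.1 -0.5 -2.5] j7 -0.15
shift cm [0.05 0.01 1.91] len 1.9 turn -0.003
zs [0.141 0.174 0.179] n 379
top face 225 ((0.5424489378929138, 0.02324816957116127), (0.01412293128669262, 0.13857215642929077), 6.371863842010498) [0.5370992  0.06085403]
line [ 0.05716325 -0.99836487  0.53743434  0.05445161] theta -3.0843983
ends [0.53294234 0.09190328 0.17480753] [ 0.54353791 -0.04634698  0.17367853]
top blue 90
[0.52806872 0.05934406 0.17642211] [0.54215281 0.08687971 0.17642211] [0.53518386 0.07362277 0.17642211]
```

View pics/c5.png

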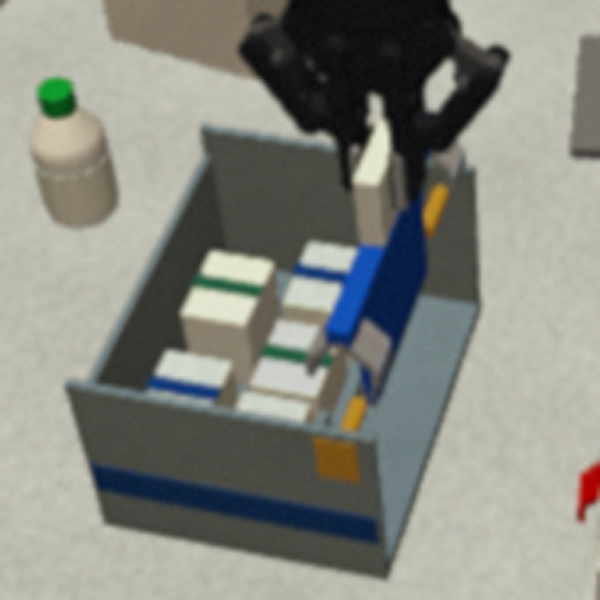

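The flap is centred over the pins within about 1 mm in both views: (0.5427, 0.004) against (0.5432, 0.0043). Lowering.

servo_tool(
  deltas=[
    [[0,0,1],0,0.5],
    [[0,0,1],0,0.5],
    [[0,0,1],0,0.5],
    [[0,0,0.8],0,0.5],
    [[0,0,0.5],0,0.5],
    [[0,0,0.4],0,0.5],
    [[0,0,0.3],0,0.5],
    [[0,0,0],0,0.5],
  ],
)

```text
clock: 9.03
position: [0.5455, 0.0024, 0.1318]
ee_rot: [0.999, 0.052, -0.003, -0.011]
ft_force: [-0.0, -0.0, -2.0]
grip_width: 0.154
```

```bash
python3 go.py .5442 .0012 .127 .107
```

```text
t 9.03 pos [0.5455 0.0024 0.1318] yaw 0.104 tilt [-0.007  0.022] grip 0.154 F [-0. -0. -2.] j7 -0.19
shift cm [-0.14  0.12  0.48] len 0.5 turn -0.003
```

servo_tool(
  deltas=[
    [[-0.1,0.1,0.2],0,0.5],
    [[0,0,0.2],0,0.5],
    [[0,0,0.2],0,0.5],
    [[0,0,0.2],0,0.5],
    [[0,0,0],0,0.5],
  ],
)

```text
clock: 9.45
position: [0.5451, 0.0015, 0.128]
ee_rot: [0.999, 0.052, -0.003, -0.01]
ft_force: [-1.0, 0.1, -2.2]
grip_width: 0.156
```

```bash
python3 go.py .5442 .0012 .127 .107;  python3 - <<'E'
from bar import *
im,d=eyes.camera('side'); P=cloud('side',d)
cv2.imwrite('pics/c6.png',cv2.resize(im[140:310,160:330],(600,600),interpolation=cv2.INTER_CUBIC))
hsv=cv2.cvtColor(im,cv2.COLOR_BGR2HSV)
E
```

```text
t 9.45 pos [0.5451 0.0015 0.128 ] yaw 0.104 tilt [-0.006  0.019] grip 0.156 F [-1.   0.1 -2.2] j7 -0.19
shift cm [-0.1   0.02  0.1 ] len 0.1 turn -0.003
```

View pics/c6.png

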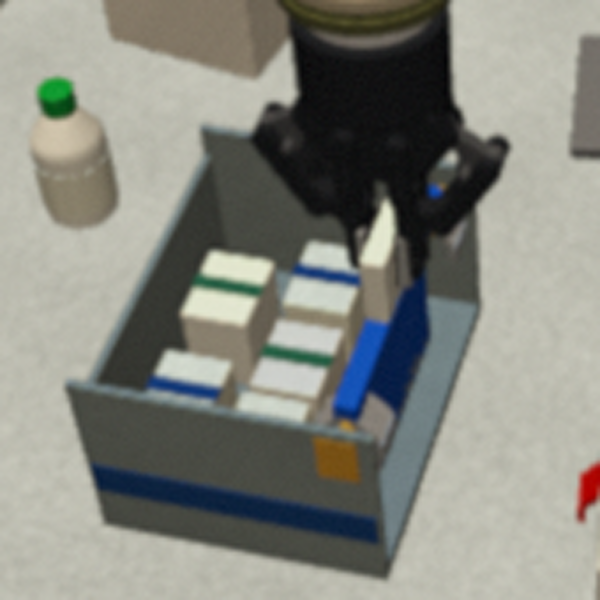

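The near knuckle is over its pin at about (350,420) in the crop. The wrist still carries the flap (Fz −2.2), so I'll lower until the load transfers.

servo_tool(
  deltas=[
    [[0,0,0.2],0,0.5],
    [[0,0,0.2],0,0.5],
    [[0,0,0],0,0.5],
  ],
)

```text
clock: 9.75
position: [0.5457, 0.0015, 0.1285]
ee_rot: [0.999, 0.052, -0.002, -0.008]
ft_force: [-0.3, 0.3, -2.1]
grip_width: 0.157
```

```bash
python3 go.py .5442 .0012 .127 .107
```

```text
t 9.75 pos [0.5457 0.0015 0.1285] yaw 0.103 tilt [-0.005  0.016] grip 0.157 F [-0.3  0.3 -2.1] j7 -0.2
shift cm [-0.15  0.02  0.15] len 0.2 turn -0.004
```

servo_tool(
  deltas=[
    [[-0.1,0,0.5],0,0.5],
    [[0,0,0.5],0,0.5],
    [[0,0,0],0,0.5],
  ],
)

```text
clock: 10.0
position: [0.5468, 0.0015, 0.129]
ee_rot: [0.999, 0.051, -0.0, -0.005]
ft_force: [0.0, 0.7, -3.1]
grip_width: 0.156
```

```bash
python3 go.py .5442 .0012 .125 .107
```

```text
t 10.0 pos [0.5468 0.0015 0.129 ] yaw 0.102 tilt [-0.001  0.01 ] grip 0.156 F [ 0.   0.7 -3.1] j7 -0.2
shift cm [-0.26  0.    0.4 ] len 0.5 turn -0.005
```

The arm isn't going down, yet there is no contact force. Checking joint limits.

```bash
python3 - <<'E'
from bar import *
o=telemetry.get_obs(); print(np.round(o['joint_pos'],3),np.round(o['tau'],1),np.round(o['joint_velocities'],3),np.round(o['torque'],2))
im,d=eyes.camera('side'); P=cloud('side',d); hsv=cv2.cvtColor(im,cv2.COLOR_BGR2HSV)
bl=(abs(hsv[...,0].astype(int)-110)<15)&(hsv[...,1]>120)&(P[...,2]>.1)&(P[...,0]>.5)&(P[...,0]<.6)&(abs(P[...,1])<.12)
print('bar z',np.percentile(P[bl][:,2],[50,80,90,98]).round(4))
wt=(hsv[...,1]<60)&(hsv[...,2]>150)&(P[...,2]>.125)&(P[...,0]>.5)&(P[...,0]<.6)&(abs(P[...,1])<.06)
print('tab z',np.percentile(P[wt][:,2],[2,50,98]).round(4),wt.sum())
E
```

```text
[ 0.653  0.371 -0.87   1.759  0.297  1.153 -0.203] [  0.2 -52.1 -11.1 -38.9   0.1   0.1  -0.2] [-0.002 -0.039 -0.004 -0.038 -0.011  0.032  0.005] [0.02 0.09 0.02]
bar z [0.1209 0.1223 0.123  0.1861]
tab z [0.1622 0.1651 0.1682] 114
```

servo_tool(
  deltas=[
    [[-0.3,0,0.6],0,0.5],
    [[-0.1,0,0.6],0,0.5],
    [[-0.1,0,0.6],0,0.5],
  ],
)

```text
clock: 10.3
position: [0.5483, 0.0014, 0.1287]
ee_rot: [0.999, 0.05, 0.006, -0.001]
ft_force: [-32.3, -6.3, 74.0]
grip_width: 0.159
```

```bash
python3 go.py .5442 .0012 .125 .107
```

```text
t 10.3 pos [0.5483 0.0014 0.1287] yaw 0.101 tilt [0.013 0.002] grip 0.159 F [-32.3  -6.3  74. ] j7 -0.21
shift cm [-0.41 -0.02  0.36] len 0.5 turn -0.006
```

Contact is now firm at 74 N, with x drifted about +4 mm. I'm backing off a little and recentring.

servo_tool(
  deltas=[
    [[-0.3,0,-0.6],0,0.5],
    [[0,0,0],0,0.5],
    [[0,0,0],0,0.5],
  ],
)

```text
clock: 10.55
position: [0.5465, 0.0011, 0.1377]
ee_rot: [0.999, 0.05, 0.009, 0.0]
ft_force: [-0.1, 0.5, -2.9]
grip_width: 0.155
```

```bash
python3 go.py .5442 .0012 .125 .107; python3 - <<'E'
from bar import *
o=telemetry.get_obs(); print(np.round(o['torque'],2))
im,d=eyes.camera('side'); t,dt=eyes.camera('top')
bar(im,d,.121)
P=cloud('top',dt); hsv=cv2.cvtColor(t,cv2.COLOR_BGR2HSV)
m=(abs(hsv[...,0].astype(int)-110)<15)&(hsv[...,1]>120)&(abs(P[...,2]-.12)<.012)&(P[...,0]<.6)&(abs(P[...,1])<.1)
v,u=np.nonzero(m); print('top blue',len(u)); 
if len(u): w=ray('top',np.c_[u,v],.12); print(w.min(0),w.max(0),w.mean(0),P[m][:,2].mean())
f=lambda x:cv2.resize(x,(400,400),interpolation=cv2.INTER_CUBIC)
cv2.imwrite('pics/c7.png',np.hstack([f(im[150:310,170:330]),f(t[130:250,250:370])]))
E
```

```text
t 10.55 pos [0.5465 0.0011 0.1377] yaw 0.1 tilt [0.018 0.   ] grip 0.155 F [-0.1  0.5 -2.9] j7 -0.2
shift cm [-0.25 -0.04  1.27] len 1.3 turn -0.007
[-0.01  0.06 -0.01]
zs [0.157 0.194 0.198] n 11
top face 0 ((0.0, 0.0), (0.0, 0.0), 0.0) [nan nan]bar.py:7: RuntimeWarning: Mean of empty slice.
  t=q[abs(q[:,2]-zt)<.005]; r=cv2.minAreaRect(t[:,:2].astype(np.float32)); print('top face',len(t),r,t[:,:2].mean(0))
  ret = um.true_divide(
Traceback (most recent call last):
  File "bar.py", line 8, in bar
    l=cv2.fitLine(t[:,:2].astype(np.float32),cv2.DIST_HUBER,0,.01,.01).ravel(); print('line',l, 'theta',np.arctan2(-l[0],l[1]))
      ~~~~~~~~~~~^^^^^^^^^^^^^^^^^^^^^^^^^^^^^^^^^^^^^^^^^^^^^^^^^^^^^
cv2.error: OpenCV(4.12.0) /io/opencv/modules/imgproc/src/linefit.cpp:50: error: (-215:Assertion failed) count > 0 in function 'fitLine2D_wods'
```

```bash
sed -i 's/>.14)/>.11)/' bar.py; cat > chk.py <<'E'
import sys
from bar import *
z=float(sys.argv[1]); im,d=eyes.camera('side'); t,dt=eyes.camera('top')
f=lambda x:cv2.resize(x,(400,400),interpolation=cv2.INTER_CUBIC)
cv2.imwrite(sys.argv[2],np.hstack([f(im[150:310,170:330]),f(t[130:250,250:370])]))
P=cloud('top',dt); hsv=cv2.cvtColor(t,cv2.COLOR_BGR2HSV)
m=(abs(hsv[...,0].astype(int)-110)<15)&(hsv[...,1]>120)&(abs(P[...,2]-z)<.012)&(P[...,0]<.6)&(abs(P[...,1])<.1)
v,u=np.nonzero(m); print('top blue',len(u)); 
if len(u): w=ray('top',np.c_[u,v],z); print(w.min(0),w.max(0),w.mean(0),P[m][:,2].mean())
bar(im,d,z)
E
python3 chk.py .13 pics/c7.png
```

```text
top blue 40
[0.53079976 0.07298434 0.13      ] [0.54120876 0.08752884 0.13      ] [0.53610715 0.08020448 0.13      ] 0.127257651933798
zs [0.12  0.129 0.194] n 271
top face 218 ((0.5452783703804016, 0.008865155279636383), (0.013896206393837929, 0.16692787408828735), 5.261023998260498) [0.54028628 0.05598091]
line [ 0.08454205 -0.9964199   0.5402863   0.05598091] theta -3.0569496
ends [0.53351908 0.09159938 0.12705157] [ 0.55052374 -0.07446888  0.12909899]
```

View pics/c7.png

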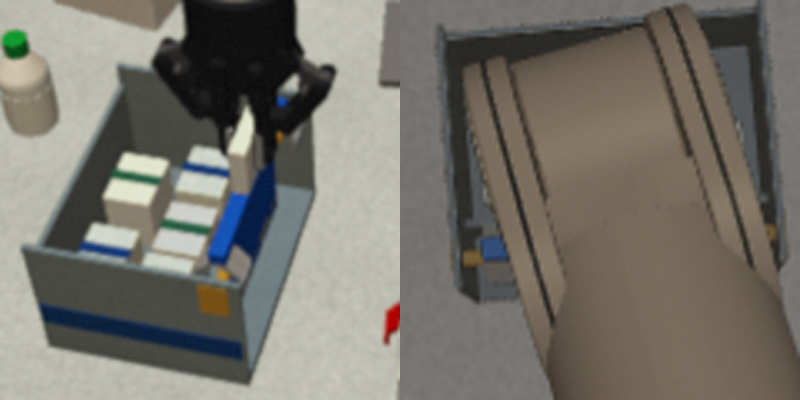

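Both views show the knuckles aligned with the pins within about 2 mm. Lowering again.

servo_tool(
  deltas=[
    [[-0.2,0,0.4],0,0.5],
    [[-0.1,0,0.4],0,0.5],
    [[0,0,0.3],0,0.5],
  ],
)

```text
clock: 11.0
position: [0.5446, 0.0009, 0.1262]
ee_rot: [0.999, 0.05, 0.009, -0.0]
ft_force: [-19.1, -3.6, 61.7]
grip_width: 0.157
```

```bash
python3 go.py .5442 .0012 .1265 .107
```

```text
t 11.0 pos [0.5446 0.0009 0.1262] yaw 0.1 tilt [0.019 0.001] grip 0.157 F [-19.1  -3.6  61.7] j7 -0.21
shift cm [-0.04 -0.03 -0.03] len 0.1 turn -0.007
```

It's seated on the pins: TCP z is 0.1262 (home ≈ 0.127) with the load transferred. Relaxing, then releasing.

servo_tool(
  deltas=[
    [[0,0,-0.1],0,0.5],
    [[0,0,0],0,0.5],
  ],
  force=30,
)

```text
clock: 11.17
position: [0.5444, 0.001, 0.1272]
ee_rot: [0.999, 0.05, 0.009, -0.0]
ft_force: [-1.1, 0.1, 1.2]
grip_width: 0.16
```

```bash
python3 go.py .5442 .0012 .1265 .107
```

```text
t 11.17 pos [0.5444 0.001  0.1272] yaw 0.1 tilt [0.018 0.001] grip 0.16 F [-1.1  0.1  1.2] j7 -0.21
shift cm [-0.02 -0.02  0.07] len 0.1 turn -0.007
```

servo_tool(
  deltas=[
    [[0,0,0],0,2],
    [[0,0,0],0,3],
    [[0,0,0],0,4],
    [[0,0,0],0,5],
    [[0,0,0],0,5],
    [[0,0,0],0,5],
  ],
)

```text
clock: 11.67
position: [0.5441, 0.001, 0.1256]
ee_rot: [0.999, 0.05, 0.009, -0.001]
ft_force: [0.1, 0.0, 0.5]
grip_width: 0.586
```

servo_tool(
  deltas=[
    [[0,0,-0.5],0,5],
    [[0,0,-1],0,5],
    [[0,0,-1.5],0,5],
    [[0,0,-2],0,5],
    [[0,0,-3],0,5],
    [[0,0,-3],0,5],
    [[0,0,-2],0,5],
    [[0,0,0],0,5],
    [[0,0,0],0,5],
  ],
)

```text
clock: 12.42
position: [0.5411, 0.002, 0.2671]
ee_rot: [0.999, 0.051, 0.009, -0.001]
ft_force: [-0.6, -0.8, 0.1]
grip_width: 0.585
```

```bash
python3 go.py .5442 .0012 .25 .107; python3 chk.py .118 pics/c8.png
```

```text
t 12.42 pos [0.5411 0.002  0.2671] yaw 0.103 tilt [0.019 0.003] grip 0.585 F [-0.6 -0.8  0.1] j7 -0.12
shift cm [0.27 0.12 1.72] len 1.7 turn -0.004
top blue 0
zs [0.111 0.119 0.121] n 354
top face 323 ((0.5435360074043274, 0.008867241442203522), (0.014562264084815979, 0.1687164306640625), 5.931054592132568) [0.540788  0.0246087]
line [ 0.09281212 -0.9956836   0.540788    0.0246087 ] theta -3.048647
ends [0.53930882 0.09284571 0.12073382] [ 0.55132427 -0.07513588  0.11749343]
```

View pics/c8.png

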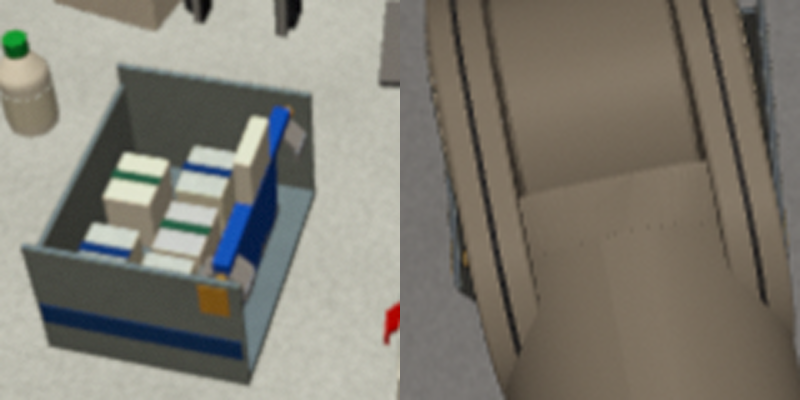

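The flap hangs on both pins and is released: bar top at 0.119 (home 0.118), centre within about 1 mm in x, yaw 0.10. The gripper is well clear.

```bash
python3 -c "
from h import *
print(order.hand_in())"
```

```text
the job is handed in; nothing more can be done
None
```

The blue flap is hanging on both of the bin's pins, released, and the job was handed in at about 12.5 s. I lifted it from its stand by the white tab, lowered it over the pins while holding it, and let go once the pins had taken its weight.

**Last checks (side camera, after release):**
- **Height:** the bar top was about 0.119 m; fully home is 0.118 m.
- **Position:** the flap's centre was within about 1 mm of the pins' midpoint across the pins. It matched along them too, once a 5 mm offset in the side camera was allowed for.
- **Alignment:** the flap's yaw was 0.103 rad against 0.107 for the pins.
- **Gripper:** it was about 10 cm clear of the flap, with wrist force near zero.

**What went less well or was not checked:**
- **Hard press:** the first lowering drifted about 4 mm in x and pressed at roughly 74 N in z through the held flap. I backed off, recentred and lowered again, reaching about 62 N before easing to about 1 N and releasing. Both stayed below the 120 N wrist limit.
- **Camera disagreement:** the top and side cameras differed by about 5 mm in y for both the flap and the pins, so the difference cancelled out.
- **Top view:** the arm blocked it at the final check, so that check rests on the side camera alone.
- **Yellow flap:** I kept well away from it but did not measure it again.

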